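# Turn a test cartridge over into the reader and press the start plunger

## Task

The large test cartridge lies face down on the small metal block. Turn it over so that its window face is up and lay it flat in the reader's nest without dropping it (either end may lead; the slotted stand is there to set it on edge half way), then press the reader's spring plunger down to its stop and let it come back up. Leave the other things on the bench where they are.

Things in the scene. Friction and masses are not known exactly. Their poses are not given: they have to be found in the camera images.
- cartridge: Flat white plastic test cartridge, 50 (its x) x 84 (its y) x 12 mm (its z), 60 g. Origin at its middle. Its z axis comes out of the plain back (two thin grey lines): up at the start, down at the end. The other face has a dark window with three pale bars and a round well. It can be held by its long side edges, 50 mm apart, and turned about its x.
- block: Fixed metal block the cartridge starts on, roughly centred and aligned (its y along block y): base plate 90 (x) x 110 (y) x 8 mm, pedestal 34 (x) x 80 (y) mm with its top 44 mm above the bench, so that the cartridge's long side edges overhang by 8 mm. Origin on the bench under its middle.
- stand: Fixed grey plastic stand for one cartridge set upright on a short (50 mm) end: base 80 (x) x 90 (y) x 12 mm, and two walls 44 mm long along x, up to 48 mm above the bench, with a slot between them. Origin on the bench under its middle.
- slot (a point): Middle of the floor of the stand's slot, 12 mm above the bench. Slot along the stand's x, open at both ends, 15 mm wide (stand's y) up to 24 mm above its floor, then flaring to about 30 mm at its mouth 35 mm up. A cartridge in it stands with its length upright, thickness along the stand's y, middle 42 mm above this point, leaning up to 8 degrees.
- reader: Fixed white benchtop reader, 200 (x) x 260 (y) mm, deck 35 mm above the bench, with a low ridge (to 57 mm) along its +x edge. The nest is on the +y half, the plunger on the -y half. Origin on the bench under its middle.
- nest (a point): Middle of the cartridge when home in the nest, 71 mm above the bench. The nest: aluminium pedestal 34 mm wide (reader x), bed 65 mm above the bench, end walls and four corner lugs rising 6 mm above the bed and leaving 89 mm along the reader's y (for the cartridge's length), 55 mm along its x. Long side edges free for fingers over the middle 66 mm.
- plunger (a joint): Travel of the spring plunger: 0 m up, 0.010 m down on its stop. It moves straight down, needs 3 N to start and 8 N at the stop, and springs back.
- plunger_top (a point): Centre of the top of the plunger's round grey head (34 mm across), 81 mm above the bench when up; the collar below it is 55 mm above the bench.
- spent: Bystander: smaller white cartridge, 34 x 60 x 10 mm, lying window up on the bench. Origin under its middle.
- vial: Bystander: small jar, 26 mm across, 36 mm tall. Origin at the centre of its foot.
- marker: Bystander: grey and black marker pen lying on the bench, 125 mm long (along its x), 19 mm tall. Origin on the bench at its middle.
- cap: Bystander: white screw cap, 30 mm across, 14 mm tall. Origin at the centre of its underside.

How it is judged:
By the outcome, as a careful person would: the job done as asked, in the order asked, and still so for the second after the job is handed in, with the robot touching nothing.
It also fails if it takes over 66 s, if anything falls off the work surface, if the arm or the gripper's body presses on something with over 40 N, if the wrist force passes 120 N, or if a joint passes its speed limit or range.

## Robot

A 6-joint arm with a two-finger parallel gripper is mounted at the origin on the work surface. World frame = base frame: x ahead of the robot, y to its left, z up, the work surface at z = 0. Lengths are in m, angles in degrees, forces in N, time in s.
With the tool pointing down it reaches from about 0.425 to 0.95 m from the base axis. Payload 14.7 kg.
Tool frame: the origin (TCP) lies on the centre line of the jaws, within the pads' length; the fingertips stand robot.tip_extent ahead of it and the grasp point (between the pads) lies 11 mm behind it (robot.tip_extent is the distance from the TCP to the fingertips, in m); z points along the fingers, y is the direction in which the jaws open and shut (so a half turn about z gives the same grasp; the last joint's range is limited). The gripper opens to 85 mm and grips with 20 to 120 N. Pads are 22 mm wide; open, the fingers measure 114 mm over their backs; the gripper's body (76 mm by 85 mm) begins 54 mm behind the grasp point. The pads swing forward as they close: fully open they stand 13 mm farther back than shut.
Start: joints at [-71.482, 27.513, 91.461, -0, 61.026, -2.67], TCP at [0.235, -0.606, 0.239] pointing down, gripper open.
Joint ranges: [-157.49, 157.49], [-46.99, 117.5], [13.45, 153.17], [-89.5, 269.5], [5.16, 153.95], [-167.48, 167.48]. Speed limits (degrees/s): [108.29, 108.29, 136.94, 172.46, 172.46, 172.46].

## Interface

Orientations are given as [roll, pitch, yaw] about the fixed x, y, z axes, in that order (R = Rz(yaw) Ry(pitch) Rx(roll)).
In Python, from cell import robot, optics, workorder gives the robot as it stands.
- The arm moves only by the shell command python3 -m creep 'ROWS'. ROWS is JSON, one flat list of numbers, 7 for each row, row after row: the opening, from -1 (shut) to 1 (fully open), then the shift along the tool's x, y, z in m, then the turn, a rotation vector about the tool's x, y, z in degrees. In form: [fingers, dx, dy, dz, rx, ry, rz, fingers, dx, dy, dz, rx, ry, rz, ...]. A call has 1 to 20 rows; each row shifts and turns the commanded pose from where the row before left it, along the tool's axes as they then stand; what a row does not reach is not made up. A row lasts 1/10 s, in which the tool goes at most 50 mm and 8.59 degrees, less where a joint would pass 70% of its speed; a pose out of reach is approached as far as the arm can. A call with a gripper value outside its range is refused whole. The fingers move at their own pace and stop on an object; the grip force is fixed at half the most. Time passes only in rows, so rows that do not move let the fingers close. It gives the time, the measured TCP pose, the force and the opening at its end, in the units of the state.
- robot.get_obs(): the state, without advancing time (a new reading comes with each control period).
- optics.capture(name): name is "scene" or "top"; returns the picture (480x640x3 uint8, red, green, blue); there is no depth.
- optics.calibration(name): a dict with "fx", "fy", "cx", "cy" (pixels), "cam_to_world" (4x4, takes a point from camera to world coordinates). Camera axes: x right, y up, looking along -z (the intrinsics and any distortion apply to the point x, -y, -z); pixel columns grow to the right and rows downward; lengths in m; the calibration is good to about 2 mm. A picture is of the moment at which its call begins. calibration takes no time and is no camera call.
- workorder.finish_job(): hands the job in, once; it reports no verdict.
The state is a dict: "clock": time; "joint_pos": joint angles; "joint_vel": joint speeds; "joint_efforts": joint torques, N m; "ee_pos": TCP position; "tcp_rot": TCP orientation; "ft_force": force on the tool from outside, world axes, zero at the start; "ft_torque": the same for the moment, N m; "gripper_width": finger opening in m.
Only numpy, scipy, OpenCV 4.12 (cv2) and the standard library are available. Lean on these libraries where they do the work, as an engineer would, in place of code of your own. Each camera call takes 0.05 s, during which the arm holds its last target. There are 200 camera calls.

## Working session

There is one attempt and no reset: what is moved stays moved. The work goes in short steps, Python scripts to look and compute and a shell command to move; the robot and the scene stay as the last step left them, time stands still between calls to the robot, and variables do not carry over. Pictures are saved under pics/ and viewed, about 8 in all and at most 12, crops included, and the job is handed in when it is done.

```bash
mkdir -p pics; ls; python3 - <<'E'
from cell import robot, optics, workorder
import cv2,numpy as np
np.set_printoptions(precision=4,suppress=True)
print(robot.tip_extent, robot.get_obs())
for n in("scene","top"):
    cv2.imwrite(f"pics/{n}0.png",optics.capture(n)[:,:,::-1]); print(n,optics.calibration(n))
E
```

```text
pics
0.008 {'clock': 0.0, 'joint_pos': array([-71.4802,  27.551 ,  91.4941,  -0.0016,  61.0274,  -2.672 ]), 'joint_vel': array([ 0.1013,  0.0745,  0.0741, -0.0437,  0.0389,  0.0083]), 'joint_efforts': array([  0.0036, -95.0625, -43.0184,   0.0003,   0.0123,  -0.0001]), 'ee_pos': array([ 0.2348, -0.6057,  0.2387]), 'tcp_rot': array([-179.9275,   -0.002 ,   21.1925]), 'ft_force': array([ 0.4514,  0.1359, -0.4783]), 'ft_torque': array([ 0.0118, -0.0253,  0.0326]), 'gripper_width': 0.08546323255205379}
scene {'fx': 584.6648704751343, 'fy': 584.6648704751343, 'cx': 324.87473323774907, 'cy': 241.55751780619158, 'cam_to_world': array([[-0.4259, -0.6875,  0.5882,  1.1363],
       [ 0.9047, -0.3174,  0.2841,  0.2579],
       [-0.0086,  0.6532,  0.7572,  0.8508],
       [ 0.    ,  0.    ,  0.    ,  1.    ]])}
top {'fx': 523.5787830679855, 'fy': 523.5787830679855, 'cx': 321.7646728732914, 'cy': 242.25831331973123, 'cam_to_world': array([[-0.0169,  0.9906, -0.1359,  0.4293],
       [-0.9997, -0.0141,  0.0218, -0.0241],
       [ 0.0197,  0.1362,  0.9905,  0.9178],
       [ 0.    ,  0.    ,  0.    ,  1.    ]])}
```

View pics/top0.png

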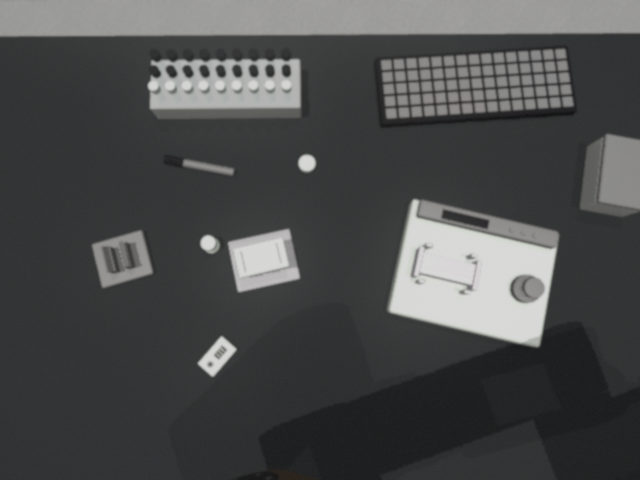

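View pics/scene0.png

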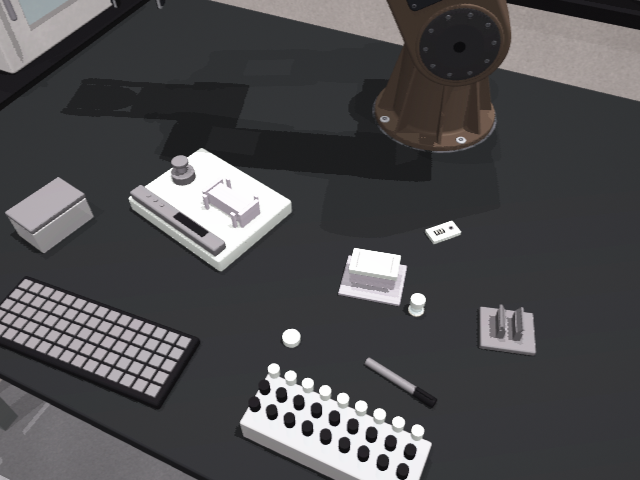

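The top view shows the block with the cartridge at about (263,260), the stand at (122,258), the reader centred near (475,272), its nest at (447,267) and the plunger at (528,288). I'll enlarge these regions next.

```bash
python3 - <<'E'
import cv2,numpy as np
t=cv2.imread("pics/top0.png");s=cv2.imread("pics/scene0.png")
def c(im,x,y,w,h,k):
    o=cv2.resize(im[y:y+h,x:x+w],None,fx=k,fy=k,interpolation=cv2.INTER_CUBIC)
    o=cv2.convertScaleAbs(o,alpha=.85)
    for i in range(0,w,10):
        cv2.line(o,(int((i+.5)*k),0),(int((i+.5)*k),6),(0,255,255),1); cv2.putText(o,str(x+i),(int((i+.5)*k),16),0,.35,(0,255,255),1)
    for i in range(0,h,10):
        cv2.line(o,(0,int((i+.5)*k)),(6,int((i+.5)*k)),(0,255,255),1); cv2.putText(o,str(y+i),(8,int((i+.5)*k)+4),0,.35,(0,255,255),1)
    return o
A=np.vstack([np.hstack([c(t,225,228,80,66,5)[:300],c(t,85,230,80,60,5)]),np.hstack([c(s,335,245,80,60,5),c(s,470,297,80,60,5)])])
cv2.imwrite("pics/A.png",A)
cv2.imwrite("pics/B.png",np.hstack([c(t,385,195,180,155,4)[:, :]]))
E
```

```text
(no output)
```

View pics/A.png

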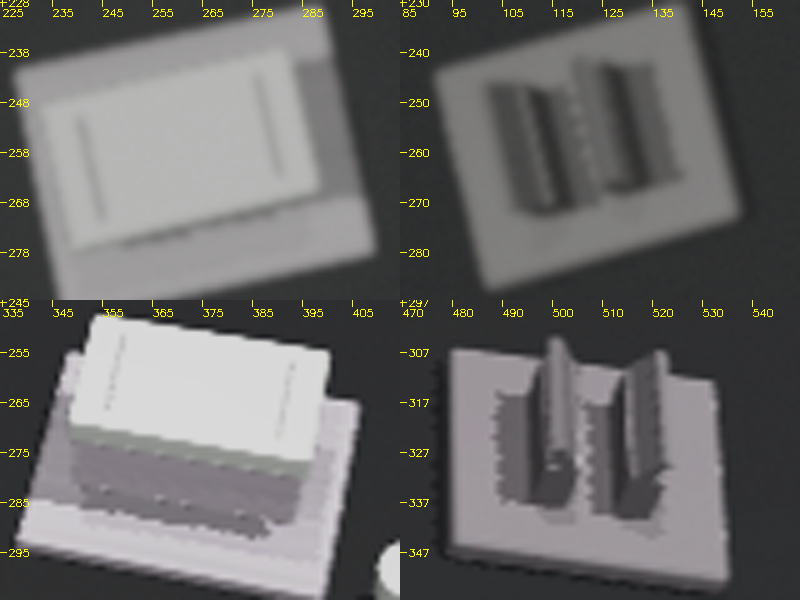

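View pics/B.png

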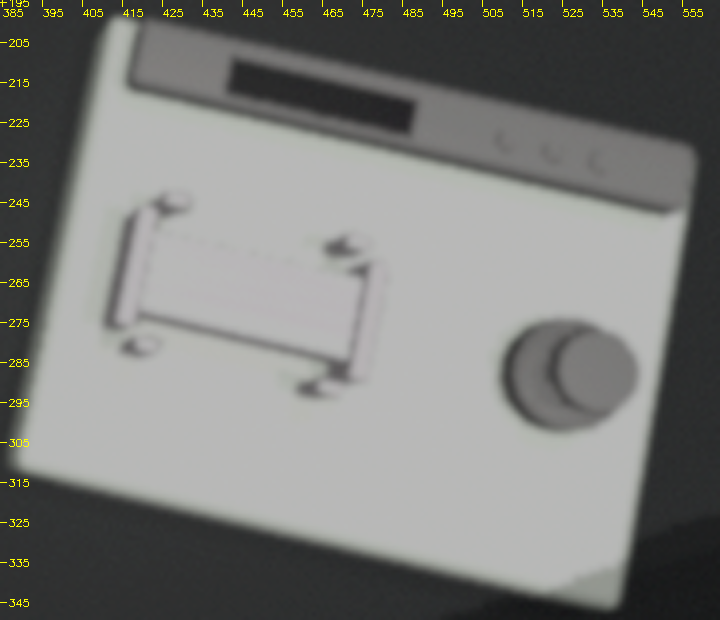

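Crop A gives the corners of the cartridge top and of the stand base in both views. Crop B gives the inner edges of the nest's end walls, centred at about (448,268), and the plunger head at about (533.5,287.5). I need one scene crop of the reader for cross-checking.

```bash
python3 - <<'E'
import cv2,numpy as np
s=cv2.imread("pics/scene0.png")
x,y,w,h,k=125,145,170,125,4.7
o=cv2.convertScaleAbs(cv2.resize(s[y:y+h,x:x+w],None,fx=k,fy=k,interpolation=cv2.INTER_CUBIC),alpha=.8)
for i in range(0,w,10): cv2.putText(o,str(x+i),(int((i+.5)*k),12),0,.35,(0,255,255),1)
for i in range(0,h,10): cv2.putText(o,"-"+str(y+i),(0,int((i+.5)*k)+4),0,.35,(0,255,255),1)
cv2.imwrite("pics/C.png",o)
E
```

```text
(no output)
```

View pics/C.png

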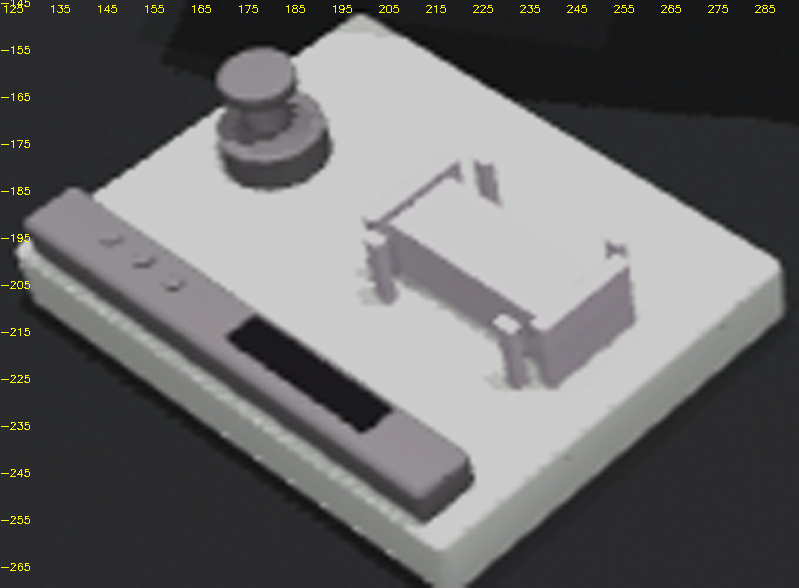

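```bash
cat > h.py <<'E'
import numpy as np
from cell import robot,optics,workorder
np.set_printoptions(precision=4,suppress=True)
def ray(n,u,v,z):
    c=optics.calibration(n);T=c["cam_to_world"]
    d=T[:3,:3]@np.array([(u-c["cx"])/c["fx"],-(v-c["cy"])/c["fy"],-1.]);o=T[:3,3]
    return (o+d*(z-o[2])/d[2])[:2]
E
python3 - <<'E'
from h import *
def poly(nm,n,P,z):
    W=np.array([ray(n,*p,z) for p in P]);m=W.mean(0)
    e=np.diff(np.vstack([W,W[:1]]),axis=0)
    print(nm,n,m,"len",np.linalg.norm(e,axis=1),"ang",np.degrees(np.arctan2(e[:,1],e[:,0])))
poly("cart","top",[(232.5,248.5),(281.5,237.9),(288.5,264.9),(240.1,276.9)],.056)
poly("cart","scene",[(353.5,247.7),(400.5,254.5),(396.5,276.9),(348.5,270.1)],.056)
poly("stand","top",[(91.5,243.9),(142.5,230.5),(152.5,272.5),(102.5,287.5)],.012)
poly("stand","scene",[(479.5,306.5),(532.7,312.7),(535.1,352.5),(479.5,345.5)],.012)
B=lambda x,y:(385+x/4-.5,195+y/4-.5); C=lambda x,y:(125+x/4.7-.5,145+y/4.7-.5)
poly("nest","top",[B(158,210),B(368,262),B(350,378),B(140,325)],.071)
poly("ridge","top",[B(130,88),B(665,212)],.035)
poly("botedge","top",[B(40,475),B(600,608)],.035)
poly("ridge","scene",[C(95,193),C(470,455)],.035)
poly("farwall-in","scene",[C(368,220),C(458,163)],.071)
poly("nearwall-out","scene",[C(537,318),C(630,265)],.071)
print("plunger",ray("top",*B(596,372),.081),ray("scene",*C(258,74),.081))
# slot: stand walls top view, tile offsets
A=lambda x,y:(85+(x-400)/5-.5,230+y/5-.5); D=lambda x,y:(470+(x-400)/5-.5,297+(y-300)/5-.5)
poly("slotfloor","top",[A(568,95),A(605,210)],.012)
E
```

```text
cart top [0.5244 0.0582] len [0.0827 0.0466 0.0817 0.0489] ang [ -78.4364 -166.0262  103.145    15.1009]
cart scene [0.5253 0.0585] len [0.0837 0.0506 0.0828 0.0514] ang [ 104.0163   12.6758  -75.3927 -166.2497]
stand top [0.5302 0.3008] len [0.0898 0.076  0.0878 0.0787] ang [ -75.628  -165.3165  106.1454   16.1288]
stand scene [0.5317 0.3013] len [0.0894 0.0784 0.0888 0.0781] ang [ 106.6653   14.9357  -73.508  -164.5749]
nest top [ 0.5004 -0.2478] len [0.0882 0.0482 0.0876 0.0479] ang [-104.8839  167.9522   74.901   -11.3124]
ridge top [ 0.5643 -0.3222] len [0.235 0.235] ang [-104.0477   75.9523]
botedge top [ 0.3992 -0.2797] len [0.2398 0.2398] ang [-104.2299   75.7701]
ridge scene [ 0.5499 -0.3292] len [0.2326 0.2326] ang [  75.1044 -104.8956]
farwall-in scene [ 0.4916 -0.2924] len [0.0467 0.0467] ang [160.7452 -19.2548]
nearwall-out scene [ 0.5119 -0.2001] len [0.0449 0.0449] ang [155.2894 -24.7106]
plunger [ 0.4659 -0.3817] [ 0.4666 -0.3835]
slotfloor top [0.5277 0.3015] len [0.0425 0.0425] ang [-160.6735   19.3265]
```

Fitted poses from both views:

| Item | Position (m) | Yaw |
|---|---|---|
| Cartridge | (.525, .058) | 13.5° |
| Stand | (.531, .301) | 15.5° |
| Nest | (.501, -.2485) | -14.3° |
| Plunger | (.466, -.3825) | not needed |

The plan is to pick the cartridge with the tool leaning 45° towards -y, then turn the tool -90° about the jaw axis and set the cartridge in the slot. I'll then regrip it leaning towards -y and turn it -90° again over the nest.

```bash
python3 -m creep '[1,0,0,0,0,0,-7.5,1,0,0,0,0,0,-7.5,1,0,0,0,0,0,-7.5,1,0,0,0,0,0,-7.5,1,0,0,0,0,0,-7.5,1,0,0,0,0,0,-7.5,1,0,0,0,0,0,-7.5,1,0,0,0,0,0,-7.5,1,0,0,0,0,0,-7.5,1,0,0,0,0,0,-7.5,1,0,0,0,0,0,-7.3]'
python3 -m creep '[1,0.0264,0.0218,0.002,0,0,0,1,0.0264,0.0218,0.002,0,0,0,1,0.0264,0.0218,0.002,0,0,0,1,0.0264,0.0218,0.002,0,0,0,1,0.0264,0.0218,0.002,0,0,0,1,0.0264,0.0218,0.002,0,0,0,1,0.0264,0.0218,0.002,0,0,0,1,0.0264,0.0218,0.002,0,0,0,1,0.0264,0.0218,0.002,0,0,0,1,0.0264,0.0218,0.002,0,0,0,1,0.0264,0.0218,0.002,0,0,0,1,0.0264,0.0218,0.002,0,0,0,1,0.0264,0.0218,0.002,0,0,0,1,0.0264,0.0218,0.002,0,0,0,1,0.0264,0.0218,0.002,0,0,0,1,0.0264,0.0218,0.002,0,0,0,1,0.0264,0.0218,0.002,0,0,0,1,0.0264,0.0218,0.002,0,0,0,1,0.0264,0.0218,0.002,0,0,0,1,0.0264,0.0218,0.002,0,0,0]'
python3 -m creep '[1,0,0,0,0,7.5,0,1,0,0,0,0,7.5,0,1,0,0,0,0,7.5,0,1,0,0,0,0,7.5,0,1,0,0,0,0,7.5,0,1,0,0,0,0,7.5,0,1,0,0,0,0,0,0]'
cat >> h.py <<'E'
from scipy.spatial.transform import Rotation as Ro
def rot(yaw,a): return Ro.from_euler("z",yaw,degrees=True)*Ro.from_euler("x",180,degrees=True)*Ro.from_euler("y",a,degrees=True)
def plan(p,yaw,a):
    o=robot.get_obs();C=Ro.from_euler("xyz",o["tcp_rot"],degrees=True);T=rot(yaw,a)
    print("pos",o["ee_pos"],"t",o["clock"],"F",o["ft_force"],"w",o["gripper_width"])
    print("shift now-axes",C.inv().apply(p-o["ee_pos"]),"turn",(C.inv()*T).as_rotvec(degrees=True),"shift target-axes",T.inv().apply(p-o["ee_pos"]),"j",o["joint_pos"])
E
python3 - <<'E'
from h import *
c=np.array([.5248,.0584,.050]);plan(c+.010*rot(103.5,45).apply([0,0,1]),103.5,45)
E
```

```text
clock: 1.2
ee_pos: [0.2349, -0.6058, 0.2389]
tcp_rot: [-180.0, -0.0, 103.8]
ft_force: [0.1, 0.0, 0.3]
gripper_width: 0.085
clock: 3.2
ee_pos: [0.536, 0.0105, 0.199]
tcp_rot: [-180.0, -0.0, 103.5]
ft_force: [0.6, -0.4, -0.2]
gripper_width: 0.0856
clock: 3.9
ee_pos: [0.5354, 0.0074, 0.1969]
tcp_rot: [-179.7, -45.3, 103.1]
ft_force: [0.1, -0.6, -0.4]
gripper_width: 0.0855
pos [0.5354 0.0074 0.1969] t 3.9 F [ 0.1298 -0.6    -0.4352] w 0.08547824814715783
shift now-axes [-0.0679  0.0019  0.1503] turn [ 0.     -0.3266 -0.2761] shift target-axes [-0.067   0.0016  0.1507] j [-24.9769  36.8198  99.2206  34.6163  78.5239 -56.0473]
```

```bash
python3 -m creep '[1,-0.0225,0.0006,0,0,0,0,1,-0.0225,0.0006,0,0,0,0,1,-0.0225,0.0006,0,0,0,0,1,0,0,0.02,0,0,0,1,0,0,0.02,0,0,0,1,0,0,0.02,0,0,0,1,0,0,0.02,0,0,0,1,0,0,0.02,0,0,0,1,0,0,0.01,0,0,0,1,0,0,0,0,0,0]'
python3 - <<'E'
from h import *
import cv2
c=np.array([.5248,.0584,.050]);plan(c+.010*rot(103.5,45).apply([0,0,1]),103.5,45)
a=optics.capture("scene")[190:310,310:470,::-1];b=optics.capture("top")[190:310,190:350,::-1]
cv2.imwrite("pics/D.png",np.hstack([cv2.resize(i,None,fx=2.5,fy=2.5,interpolation=2) for i in (a,b)]))
E
```

```text
clock: 4.9
ee_pos: [0.5298, 0.0398, 0.0736]
tcp_rot: [-179.9, -44.9, 103.5]
ft_force: [-0.0, 0.1, 1.2]
gripper_width: 0.0854
pos [0.5298 0.0398 0.0736] t 4.9 F [-0.0197  0.087   1.2305] w 0.08543804396056903
shift now-axes [-0.003  -0.0005  0.0403] turn [-0.1081  0.0536  0.0159] shift target-axes [-0.0031 -0.0005  0.0403] j [-22.3364  46.0708 103.6826  38.6351  66.2777 -63.4722]
```

View pics/D.png

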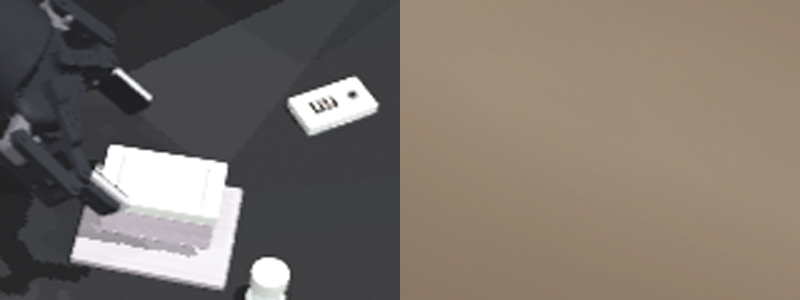

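The scene view shows the fingers about to straddle the cartridge, with clear air around the vial. The arm blocks the top view. I'll go in and close.

```bash
python3 -m creep '[1,-0.003,0,0.01,0,0,0,1,0,0,0.01,0,0,0,1,0,0,0.01,0,0,0,1,0,0,0.01,0,0,0,1,0,0,0,0,0,0,-1,0,0,0,0,0,0,-1,0,0,0,0,0,0,-1,0,0,0,0,0,0,-1,0,0,0,0,0,0,-1,0,0,0,0,0,0,-1,0,0,0,0,0,0,-1,0,0,0,0,0,0,-1,0,0,0,0,0,0]'
python3 - <<'E'
from h import *
c=np.array([.5248,.0584,.050]);plan(c+.010*rot(103.5,45).apply([0,0,1]),103.5,45)
E
```

```text
clock: 6.3
ee_pos: [0.5248, 0.0638, 0.0438]
tcp_rot: [179.9, -45.0, 103.5]
ft_force: [0.5, -4.2, 6.3]
gripper_width: 0.049
pos [0.5248 0.0638 0.0438] t 6.3 F [ 0.5377 -4.2005  6.2886] w 0.04904434092536918
shift now-axes [ 0.0007 -0.0012  0.0018] turn [0.0495 0.0157 0.0079] shift target-axes [ 0.0007 -0.0012  0.0018] j [-20.5048  48.3031 105.5323  41.365   62.5606 -65.713 ]
```

```bash
python3 -m creep '[-1,0.004,0,-0.004,0,0,0,-1,0.007,0,-0.007,0,0,0,-1,0.015,0,-0.015,0,0,0,-1,0.02,0,-0.02,0,0,0,-1,0.02,0,-0.02,0,0,0,-1,0.02,0,-0.02,0,0,0,-1,0.02,0,-0.02,0,0,0,-1,0.01,0,-0.01,0,0,0,-1,0,0,0,0,0,0]'
python3 -m creep '[-1,0,0,0,0,-7.5,0,-1,0,0,0,0,-7.5,0,-1,0,0,0,0,-7.5,0,-1,0,0,0,0,-7.5,0,-1,0,0,0,0,-7.5,0,-1,0,0,0,0,-7.5,0,-1,0,0,0,0,-7.5,0,-1,0,0,0,0,-7.5,0,-1,0,0,0,0,-7.5,0,-1,0,0,0,0,-7.5,0,-1,0,0,0,0,-7.5,0,-1,0,0,0,0,-7.5,0,-1,0,0,0,0,0,0]'
python3 - <<'E'
from h import *
# cart centre in tool frame at grasp
o=np.array([.5248,.0638,.0438]);c=np.array([.5248,.0584,.050]);R0=rot(103.5,45)
r=R0.inv().apply(c-o); r[1]=0; print("cart in tool",r)
T=rot(105.5,-45); plan(np.array([.531,.301,.150])-T.apply(r),105.5,-45)
E
```

```text
clock: 7.2
ee_pos: [0.5251, 0.064, 0.2092]
tcp_rot: [179.8, -44.9, 103.6]
ft_force: [0.3, 1.1, -1.3]
gripper_width: 0.0487
clock: 8.5
ee_pos: [0.5231, 0.0657, 0.2044]
tcp_rot: [-179.5, 45.2, 104.1]
ft_force: [0.1, 0.6, -1.2]
gripper_width: 0.0489
cart in tool [ 0.0007  0.     -0.0081]
pos [0.5231 0.0657 0.2044] t 8.5 F [ 0.1226  0.6255 -1.1891] w 0.0489088718124292
shift now-axes [ 0.1973  0.0642 -0.1149] turn [-1.492   0.2411 -0.9951] shift target-axes [ 0.1966  0.0706 -0.1123] j [ 31.2831  31.1276 110.3126 -47.9581  65.5075  48.8286]
```

```bash
python3 -m creep '[-1,0.0197,0.0064,-0.0115,0,0,0,-1,0.0197,0.0064,-0.0115,0,0,0,-1,0.0197,0.0064,-0.0115,0,0,0,-1,0.0197,0.0064,-0.0115,0,0,0,-1,0.0197,0.0064,-0.0115,0,0,0,-1,0.0197,0.0064,-0.0115,0,0,0,-1,0.0197,0.0064,-0.0115,0,0,0,-1,0.0197,0.0064,-0.0115,0,0,0,-1,0.0197,0.0064,-0.0115,0,0,0,-1,0.0197,0.0064,-0.0115,0,0,0,-1,0,0,0,-1.5,0.2,-1,-1,0,0,0,0,0,0]'
python3 - <<'E'
from h import *
import cv2
r=np.array([.0007,0,-.0081]);T=rot(105.5,-45); plan(np.array([.531,.301,.150])-T.apply(r),105.5,-45)
def crop(n,x,y,w,h,k):
    im=optics.capture(n)[y:y+h,x:x+w,::-1]
    o=cv2.resize(im,None,fx=k,fy=k,interpolation=cv2.INTER_CUBIC)
    for i in range(0,w,10): cv2.putText(o,str(x+i),(int((i+.5)*k),10),0,.33,(0,255,255),1)
    for i in range(0,h,10): cv2.putText(o,"-"+str(y+i),(0,int((i+.5)*k)+4),0,.33,(0,255,255),1)
    return o
cv2.imwrite("pics/E.png",np.hstack([crop("scene",450,230,100,140,4),crop("top",70,190,100,140,4)]))
E
```

```text
clock: 9.7
ee_pos: [0.5348, 0.293, 0.1489]
tcp_rot: [179.7, 44.7, 105.1]
ft_force: [0.8, -0.8, -2.0]
gripper_width: 0.0488
pos [0.5348 0.293  0.1489] t 9.7 F [ 0.753  -0.8278 -1.9776] w 0.048793336166006084
shift now-axes [ 0.0047 -0.0016  0.0012] turn [ 0.0574 -0.302  -0.2783] shift target-axes [ 0.0047 -0.0016  0.0011] j [ 46.7319  44.5137  90.1295 -38.3295  76.0768  51.4823]
```

View pics/E.png

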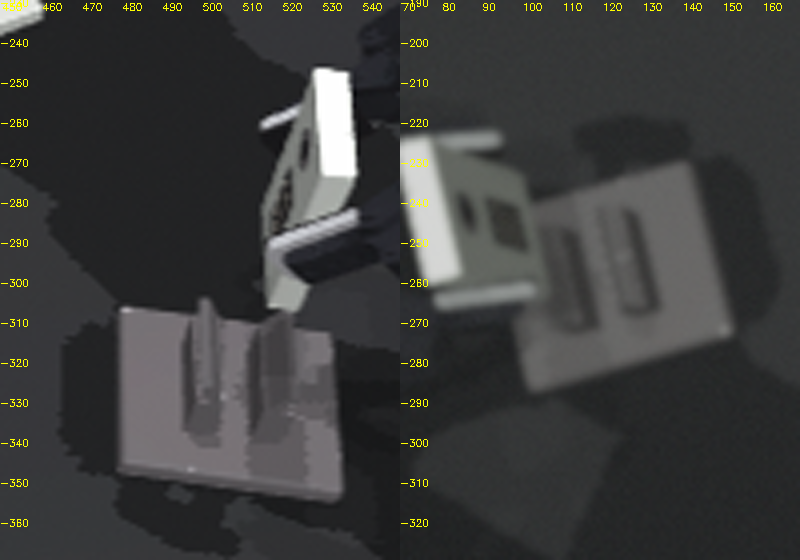

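The cartridge is upright with its window facing -y, hanging beside the stand in both views. I'll compare its observed corners with the pose I predict.

```bash
cat >> h.py <<'E'
def proj(n,P):
    c=optics.calibration(n);T=np.linalg.inv(c["cam_to_world"]);q=np.atleast_2d(P)@T[:3,:3].T+T[:3,3]
    return np.c_[c["cx"]+c["fx"]*q[:,0]/-q[:,2],c["cy"]-c["fy"]*q[:,1]/-q[:,2]]
E
python3 - <<'E'
from h import *
from scipy.optimize import least_squares
o=robot.get_obs();T=Ro.from_euler("xyz",o["tcp_rot"],degrees=True)
r=np.array([.0007,0,-.0081])
# cart frame at grasp wrt tool (tool x-> long axis), box axes: jaw=.05, long .084, thick .012
rel=rot(103.5,45).inv()*rot(103.5,0)
B=T*rel; c0=o["ee_pos"]+T.apply(r); print("pred centre",c0,"long axis",B.apply([1,0,0]),"jaw",B.apply([0,1,0]),"thick",B.apply([0,0,1]))
# local coords: x long (+ = down end), y jaw, z thickness (+z = window side)
L=lambda a,b,c:np.array([a*.042,b*.025,c*.006])
S=[(L(-1,-1,1),528.3,246.5),(L(-1,-1,-1),537,247.5),(L(-1,1,-1),538.3,273.3),(L(-1,1,1),531.3,274),(L(1,1,1),516.5,305),(L(1,1,-1),523.5,307.5)]
Tp=[(L(-1,1,1),78.8,224.5),(L(-1,-1,1),85.3,258.3),(L(1,1,1),100.8,232),(L(1,-1,1),105,262)]
def pix(c,B,n,pts): return proj(n,np.array([c+B.apply(p[0]) for p in pts]))
for n,pts in(("scene",S),("top",Tp)):
    print(n,np.c_[pix(c0,B,n,pts),[p[1:] for p in pts]])
f=lambda v:np.concatenate([(pix(c0+v[:3],Ro.from_rotvec(v[3:],degrees=True)*B,n,pts)-np.array([p[1:] for p in pts])).ravel() for n,pts in(("scene",S),("top",Tp))])
s=least_squares(f,np.zeros(6),loss="soft_l1");print(s.x,s.cost,f(s.x).reshape(-1,2))
E
```

```text
pred centre [0.5334 0.2985 0.1548] long axis [ 0.0037  0.0055 -1.    ] jaw [0.9649 0.2624 0.005 ] thick [ 0.2624 -0.9649 -0.0044]
scene [[528.2013 245.6816 528.3    246.5   ]
 [536.6447 246.6996 537.     247.5   ]
 [538.7912 273.3547 538.3    273.3   ]
 [530.0126 272.2488 531.3    274.    ]
 [516.0329 306.4866 516.5    305.    ]
 [524.1603 307.5705 523.5    307.5   ]]
top [[ 76.4919 223.7145  78.8    224.5   ]
 [ 84.5831 258.2734  85.3    258.3   ]
 [100.3859 232.8487 100.8    232.    ]
 [107.8168 263.8888 105.     262.    ]]
[ 0.0006  0.0004 -0.0007  0.7629 -0.509  -1.5997] 8.064368698757097 [[ 0.0691 -0.3286]
 [-0.1619 -0.1959]
 [-0.222   0.2627]
 [-2.0285 -1.6718]
 [-0.541   2.1719]
 [ 0.616   0.8896]
 [-1.5121 -0.8657]
 [-0.7439  0.1774]
 [-0.4175  0.2833]
 [ 2.0552  1.571 ]]
```

```bash
python3 - <<'E'
from h import *
import cv2
out=[]
for n,x,y in(("scene",465,295),("top",80,220)):
    k=5;im=cv2.imread(f"pics/{n}0.png")[y:y+80,x:x+80];im=cv2.convertScaleAbs(cv2.resize(im,None,fx=k,fy=k,interpolation=cv2.INTER_CUBIC),alpha=1.5)
    R=Ro.from_euler("z",15.5,degrees=True)
    for a,b,z,col in((.022,.0075,.012,(0,255,0)),(.022,.015,.047,(0,0,255)),(.04,.045,.012,(255,255,0))):
        P=np.array([.531,.301,0])+R.apply([[a,b,z],[-a,b,z],[-a,-b,z],[a,-b,z]])
        q=(proj(n,P)-[x,y]+.5)*k
        cv2.polylines(im,[np.round(q).astype(int)],True,col,1)
    out.append(im)
cv2.imwrite("pics/F.png",np.hstack(out))
E
```

```text
(no output)
```

View pics/F.png

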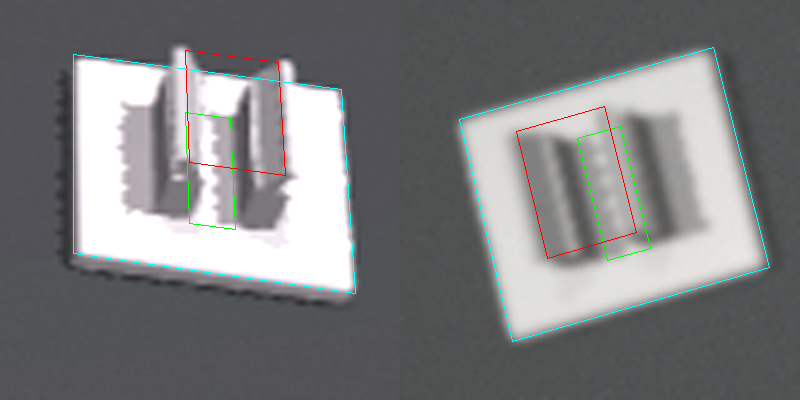

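The overlays match: the cyan base and green slot floor lie on the image in both views. I'll align, lower part way and check.

```bash
python3 -m creep '[-1,0.0047,-0.0016,0.0012,0,-0.3,-0.3,-1,0.0106,0,0.0106,0,0,0,-1,0.0106,0,0.0106,0,0,0,-1,0.0106,0,0.0106,0,0,0,-1,0,0,0,0,0,0,-1,0,0,0,0,0,0]'
python3 - <<'E'
from h import *
r=np.array([.0007,0,-.0081]);T=rot(105.5,-45); plan(np.array([.531,.301,.0545])-T.apply(r),105.5,-45)
E
```

```text
clock: 10.4
ee_pos: [0.5329, 0.2953, 0.0996]
tcp_rot: [179.9, 45.2, 105.4]
ft_force: [0.8, -0.1, -0.6]
gripper_width: 0.049
pos [0.5329 0.2953 0.0996] t 10.4 F [ 0.7976 -0.0833 -0.6301] w 0.048992525261468106
shift now-axes [ 0.0356 -0.0004  0.0356] turn [ 0.0267  0.1556 -0.0722] shift target-axes [ 0.0355 -0.0003  0.0357] j [ 47.1006  48.4675  90.5638 -39.1304  73.1941  54.396 ]
```

```bash
python3 -m creep '[-1,0.006,0,0.006,0,0.1,0,-1,0.006,0,0.006,0,0,0,-1,0.006,0,0.006,0,0,0,-1,0.004,0,0.004,0,0,0,-1,0.004,0,0.004,0,0,0,-1,0,0,0,0,0,0]'
python3 -m creep '[-1,0.003,0,0.003,0,0,0,-1,0.003,0,0.003,0,0,0,-1,0.002,0,0.002,0,0,0,-1,0,0,0,0,0,0]'
python3 - <<'E'
from h import *
r=np.array([.0007,0,-.0081]);T=rot(105.5,-45); plan(np.array([.531,.301,.0545])-T.apply(r),105.5,-45)
E
```

```text
clock: 11.0
ee_pos: [0.533, 0.2953, 0.0627]
tcp_rot: [179.9, 45.0, 105.4]
ft_force: [0.3, 0.1, -1.3]
gripper_width: 0.0491
clock: 11.4
ee_pos: [0.5331, 0.2955, 0.0518]
tcp_rot: [179.8, 45.0, 105.4]
ft_force: [0.8, 0.4, -0.8]
gripper_width: 0.0486
pos [0.5331 0.2955 0.0518] t 11.4 F [ 0.8251  0.3579 -0.8176] w 0.048585360762902825
shift now-axes [ 0.0016 -0.0005  0.002 ] turn [ 0.0587  0.0187 -0.1056] shift target-axes [ 0.0016 -0.0005  0.002 ] j [ 47.0693  52.1826  90.7548 -39.9228  70.037   57.0161]
```

```bash
python3 -m creep '[-1,0.0007,0,0.0007,0,0,0,-1,0.0007,0,0.0007,0,0,0,-1,0,0,0,0,0,0]'
python3 -m creep '[-1,0.0005,0,0.0005,0,0,0,-1,0,0,0,0,0,0]'
python3 -m creep '[-1,0.0005,0,0.0005,0,0,0,-1,0,0,0,0,0,0]'
```

```text
clock: 11.7
ee_pos: [0.5333, 0.2956, 0.0502]
tcp_rot: [179.8, 45.0, 105.3]
ft_force: [-0.7, -1.0, -0.4]
gripper_width: 0.0492
clock: 11.9
ee_pos: [0.5333, 0.2955, 0.0495]
tcp_rot: [179.8, 45.0, 105.3]
ft_force: [0.2, -0.5, -0.5]
gripper_width: 0.0487
clock: 12.1
ee_pos: [0.5333, 0.2956, 0.0494]
tcp_rot: [179.8, 45.0, 105.3]
ft_force: [-1.1, 0.5, 6.1]
gripper_width: 0.0492
```

```bash
python3 -m creep '[0.6,0,0,0,0,0,0,1,0,0,0,0,0,0,1,0,0,0,0,0,0,1,0,0,0,0,0,0,1,0,0,0,0,0,0,1,0,0,-0.005,0,0,0,1,0,0,-0.01,0,0,0,1,0,0,-0.02,0,0,0,1,0,0,-0.025,0,0,0,1,0,0,-0.025,0,0,0,1,0,0,-0.025,0,0,0,1,-0.025,0,-0.025,0,0,0,1,-0.025,0,-0.025,0,0,0,1,-0.02,0,-0.02,0,0,0,1,0,0,0,0,0,0]'
python3 - <<'E'
from h import *
import cv2
T=rot(105.5,45);plan(np.array([.531,.301,.054])-.08*T.apply([0,0,1]),105.5,45)
def crop(n,x,y,w,h,k):
    im=optics.capture(n)[y:y+h,x:x+w,::-1]
    o=cv2.resize(im,None,fx=k,fy=k,interpolation=cv2.INTER_CUBIC)
    for i in range(0,w,10): cv2.putText(o,str(x+i),(int((i+.5)*k),10),0,.33,(0,255,255),1)
    for i in range(0,h,10): cv2.putText(o,"-"+str(y+i),(0,int((i+.5)*k)+4),0,.33,(0,255,255),1)
    return o
cv2.imwrite("pics/G.png",np.hstack([crop("scene",465,250,100,110,4),crop("top",70,190,100,110,4)]))
E
```

```text
clock: 13.6
ee_pos: [0.5128, 0.3722, 0.2303]
tcp_rot: [179.4, 44.8, 105.0]
ft_force: [1.1, 0.9, 0.6]
gripper_width: 0.0853
pos [0.5128 0.3722 0.2303] t 13.6 F [1.1191 0.8755 0.6441] w 0.08526521548165662
shift now-axes [-0.0079 -0.0025  0.1766] turn [ 0.4997 89.8063 -0.0074] shift target-axes [-0.1766 -0.0015 -0.0073] j [ 52.1468  42.5723  80.2996 -34.6838  87.9666  47.9377]
```

View pics/G.png

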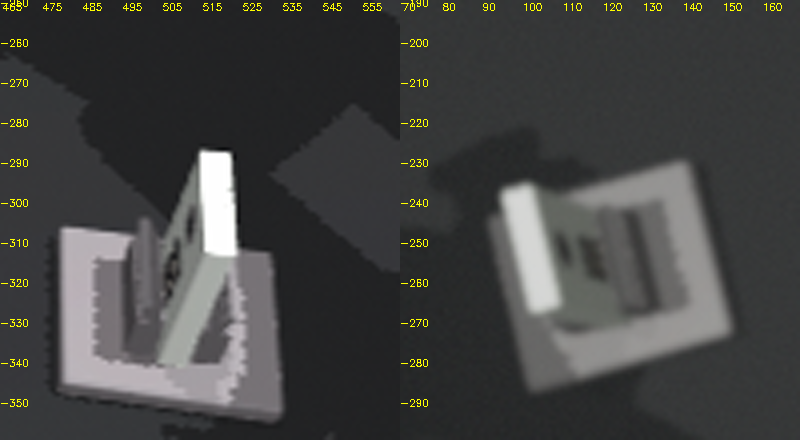

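The cartridge stands in the slot. I'll work out its lean from the centre of its top face, at scene (519,300.4) and top (102,251.5).

```bash
python3 - <<'E'
from h import *
a=ray("scene",519,300.4,.096);b=ray("top",102,251.5,.096);print(a,b)
ys=np.array([-np.sin(np.radians(15.5)),np.cos(np.radians(15.5))]);xs=np.array([ys[1],-ys[0]])
for m in (a,b): d=m-[.531,.301];print("along y",d@ys,"x",d@xs,"lean",np.degrees(d@ys/.084))
E
```

```text
[0.5326 0.302 ] [0.5323 0.3026]
along y 0.0004891361631747593 x 0.0018454388471844418 lean 0.3336361637754294
along y 0.0011816464279309203 x 0.00171320119626573 lean 0.8059922999660872
```

```bash
python3 -m creep '[1,0,0,0,0,7.5,0,1,0,0,0,0,7.5,0,1,0,0,0,0,7.5,0,1,0,0,0,0,7.5,0,1,0,0,0,0,7.5,0,1,0,0,0,0,7.5,0,1,0,0,0,0,7.5,0,1,0,0,0,0,7.5,0,1,0,0,0,0,7.5,0,1,0,0,0,0,7.5,0,1,0,0,0,0,7.5,0,1,0,0,0,0,7.5,0,1,0,0,0,0,0,0]'
python3 - <<'E'
from h import *
T=rot(105.5,45);plan(np.array([.532,.3015,.054])-.07*T.apply([0,0,1]),105.5,45)
E
```

```text
clock: 15.0
ee_pos: [0.5119, 0.3684, 0.2227]
tcp_rot: [-179.7, -45.2, 105.1]
ft_force: [0.3, -0.3, -0.0]
gripper_width: 0.085
pos [0.5119 0.3684 0.2227] t 15.0 F [ 0.3286 -0.2707 -0.0138] w 0.08500950980759912
shift now-axes [-0.1687  0.0024 -0.0007] turn [ 0.0523 -0.2165 -0.3088] shift target-axes [-0.1687  0.0015 -0.0001] j [  8.7047  31.535  105.4403  52.4752  62.7222 -40.0669]
```

```bash
python3 -m creep '[1,-0.02,0.0003,0,0,-0.2,-0.3,1,-0.0212,0.0002,0,0,0,0,1,-0.0212,0.0002,0,0,0,0,1,-0.0212,0.0002,0,0,0,0,1,-0.0212,0.0002,0,0,0,0,1,-0.0212,0.0002,0,0,0,0,1,-0.0212,0.0002,0,0,0,0,1,-0.0212,0.0002,0,0,0,0,1,0,0,0,0,0,0,1,0,0,0,0,0,0]'
python3 - <<'E'
from h import *
T=rot(105.5,45);plan(np.array([.532,.3015,.054])+.009*T.apply([0,0,1]),105.5,45)
E
```

```text
clock: 16.0
ee_pos: [0.5466, 0.256, 0.1066]
tcp_rot: [179.6, -44.8, 105.9]
ft_force: [-0.4, 1.2, 0.1]
gripper_width: 0.0853
pos [0.5466 0.256  0.1066] t 16.0 F [-0.4122  1.2149  0.1464] w 0.08533070834858884
shift now-axes [-0.0031 -0.002   0.08  ] turn [0.0969 0.211  0.3153] shift target-axes [-0.0034 -0.0019  0.08  ] j [ -1.9963  42.471  105.1566  50.3378  60.865  -54.6061]
```

```bash
python3 -m creep '[1,-0.0032,-0.002,0.01,0,0.2,0.3,1,0,0,0.015,0,0,0,1,0,0,0.02,0,0,0,1,0,0,0.02,0,0,0,1,0,0,0.01,0,0,0,1,0,0,0.005,0,0,0,1,0,0,0,0,0,0]'
python3 -m creep '[-1,0,0,0,0,0,0,-1,0,0,0,0,0,0,-1,0,0,0,0,0,0,-1,0,0,0,0,0,0,-1,0,0,0,0,0,0,-1,0,0,0,0,0,0,-1,0,0,0,0,0,0,-1,0,0,0,0,0,0]'
python3 - <<'E'
from h import *
T=rot(105.5,45);plan(np.array([.532,.3015,.054])+.009*T.apply([0,0,1]),105.5,45)
E
```

```text
clock: 16.7
ee_pos: [0.5299, 0.3084, 0.0477]
tcp_rot: [179.8, -45.0, 105.6]
ft_force: [-0.0, -0.0, -0.2]
gripper_width: 0.0852
clock: 17.5
ee_pos: [0.5309, 0.3076, 0.0487]
tcp_rot: [179.7, -45.0, 105.6]
ft_force: [1.4, -3.0, 7.2]
gripper_width: 0.0488
pos [0.5309 0.3076 0.0487] t 17.5 F [ 1.3911 -2.9594  7.1558] w 0.048779274139886274
shift now-axes [-0.0006 -0.0006  0.0009] turn [ 0.188  -0.0052  0.0943] shift target-axes [-0.0006 -0.0006  0.0009] j [  2.7872  47.3914 107.2171  57.4443  55.0139 -59.5465]
```

```bash
python3 -m creep '[-1,0.004,0,-0.004,0,0,0,-1,0.007,0,-0.007,0,0,0,-1,0.01,0,-0.01,0,0,0,-1,0.015,0,-0.015,0,0,0,-1,0.02,0,-0.02,0,0,0,-1,0.02,0,-0.02,0,0,0,-1,0.02,0,-0.02,0,0,0,-1,0.014,0,-0.014,0,0,0,-1,0,0,0,0,0,0]'
python3 -m creep '[-1,0,0,0,0,-7.5,0,-1,0,0,0,0,-7.5,0,-1,0,0,0,0,-7.5,0,-1,0,0,0,0,-7.5,0,-1,0,0,0,0,-7.5,0,-1,0,0,0,0,-7.5,0,-1,0,0,0,0,-7.5,0,-1,0,0,0,0,-7.5,0,-1,0,0,0,0,-7.5,0,-1,0,0,0,0,-7.5,0,-1,0,0,0,0,-7.5,0,-1,0,0,0,0,-7.5,0,-1,0,0,0,0,0,0]'
python3 - <<'E'
from h import *
t=np.array([.5309,.3076,.0487]);R0=rot(105.5,45);c=np.array([.5310,.3014,.054])
r=R0.inv().apply(c-t);print("r",r);r[1]=0
T=rot(75.7,-45);plan(np.array([.501,-.2485,.18])-T.apply(r),75.7,-45)
E
```

```text
clock: 18.4
ee_pos: [0.531, 0.3079, 0.2073]
tcp_rot: [179.4, -44.9, 105.9]
ft_force: [-0.2, 0.6, -1.1]
gripper_width: 0.0489
clock: 19.7
ee_pos: [0.5283, 0.309, 0.2007]
tcp_rot: [-179.9, 45.3, 105.8]
ft_force: [0.3, -0.1, -1.2]
gripper_width: 0.0487
r [-0.0005 -0.0016 -0.008 ]
pos [0.5283 0.309  0.2007] t 19.7 F [ 0.3061 -0.0588 -1.1851] w 0.04865725353492656
shift now-axes [-0.3563 -0.1793  0.3988] turn [21.1719  0.348  21.1904] shift target-axes [-0.3717  0.1113  0.4094] j [ 48.1724  41.7712  87.4237 -37.2714  81.5353  48.5607]
```

```bash
python3 -m creep '[-1,0,0,0,4.23,0.07,4.24,-1,0,0,0,4.23,0.07,4.24,-1,0,0,0,4.23,0.07,4.24,-1,0,0,0,4.23,0.07,4.24,-1,0,0,0,4.23,0.07,4.24,-1,0,0,0,0,0,0]'
python3 -m creep '[-1,-0.0186,0.0056,0.0205,0,0,0,-1,-0.0186,0.0056,0.0205,0,0,0,-1,-0.0186,0.0056,0.0205,0,0,0,-1,-0.0186,0.0056,0.0205,0,0,0,-1,-0.0186,0.0056,0.0205,0,0,0,-1,-0.0186,0.0056,0.0205,0,0,0,-1,-0.0186,0.0056,0.0205,0,0,0,-1,-0.0186,0.0056,0.0205,0,0,0,-1,-0.0186,0.0056,0.0205,0,0,0,-1,-0.0186,0.0056,0.0205,0,0,0,-1,-0.0186,0.0056,0.0205,0,0,0,-1,-0.0186,0.0056,0.0205,0,0,0,-1,-0.0186,0.0056,0.0205,0,0,0,-1,-0.0186,0.0056,0.0205,0,0,0,-1,-0.0186,0.0056,0.0205,0,0,0,-1,-0.0186,0.0056,0.0205,0,0,0,-1,-0.0186,0.0056,0.0205,0,0,0,-1,-0.0186,0.0056,0.0205,0,0,0,-1,-0.0186,0.0056,0.0205,0,0,0,-1,-0.0186,0.0056,0.0205,0,0,0]'
python3 -m creep '[-1,0,0,0,0,0,0]'
cat >> h.py <<'E'
import cv2
def crop(n,x,y,w,h,k):
    im=optics.capture(n)[y:y+h,x:x+w,::-1]
    o=cv2.resize(im,None,fx=k,fy=k,interpolation=cv2.INTER_CUBIC)
    for i in range(0,w,10): cv2.putText(o,str(x+i),(int((i+.5)*k),10),0,.33,(0,255,255),1)
    for i in range(0,h,10): cv2.putText(o,"-"+str(y+i),(0,int((i+.5)*k)+4),0,.33,(0,255,255),1)
    return o
E
python3 - <<'E'
from h import *
r=np.array([-.0005,0,-.008]);T=rot(75.7,-45);plan(np.array([.501,-.2485,.105])-T.apply(r),75.7,-45)
E
```

```text
clock: 20.3
ee_pos: [0.5316, 0.3065, 0.2036]
tcp_rot: [179.9, 44.4, 75.2]
ft_force: [-0.4, -0.8, -0.3]
gripper_width: 0.0487
clock: 22.3
ee_pos: [0.4998, -0.256, 0.1732]
tcp_rot: [179.9, 44.5, 75.7]
ft_force: [1.1, -0.5, -1.0]
gripper_width: 0.0488
clock: 22.4
ee_pos: [0.499, -0.2575, 0.1732]
tcp_rot: [180.0, 44.5, 75.6]
ft_force: [0.0, 0.7, -0.0]
gripper_width: 0.049
pos [ 0.499  -0.2575  0.1732] t 22.4 F [ 0.0334  0.7376 -0.0383] w 0.049010785153257214
shift now-axes [ 0.0548 -0.0003  0.0502] turn [-0.0592 -0.4965 -0.0955] shift target-axes [ 0.0552 -0.0003  0.0497] j [ -4.1619  33.6713 111.0012 -53.3151  59.3396  48.6175]
```

```bash
python3 -m creep '[-1,0.011,0,0.010,0,-0.5,0,-1,0.011,0,0.010,0,0,0,-1,0.011,0,0.010,0,0,0,-1,0.011,0,0.010,0,0,0,-1,0.011,0,0.010,0,0,0,-1,0,0,0,0,0,0,-1,0,0,0,0,0,0]'
python3 - <<'E'
from h import *
r=np.array([-.0005,0,-.008]);T=rot(75.7,-45);plan(np.array([.501,-.2485,.105])-T.apply(r),75.7,-45)
cv2.imwrite("pics/H.png",np.hstack([crop("scene",170,120,100,110,4),crop("top",395,200,100,110,4)]))
E
```

```text
clock: 23.1
ee_pos: [0.5011, -0.2519, 0.0983]
tcp_rot: [180.0, 45.1, 75.5]
ft_force: [0.6, 0.1, -0.1]
gripper_width: 0.0487
pos [ 0.5011 -0.2519  0.0983] t 23.1 F [ 0.5544  0.1211 -0.1113] w 0.04872797704627719
shift now-axes [-0.0019 -0.0009  0.0009] turn [-0.1088  0.1068 -0.1137] shift target-axes [-0.0019 -0.001   0.0009] j [ -3.3184  41.199  112.0135 -57.6527  55.3623  57.4946]
```

View pics/H.png

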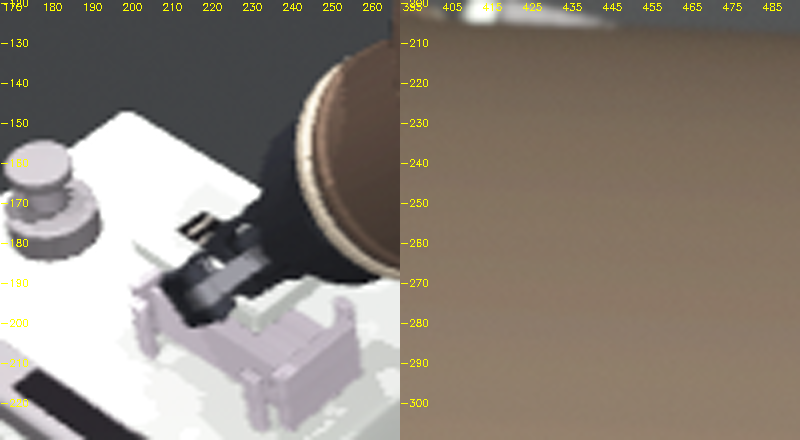

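The window face is up and the cartridge is above the nest; the arm hides the top view. One cartridge corner, (+x,+y) at the bottom, is visible in the scene view at about (234,202), so I'll check it against the prediction.

```bash
python3 - <<'E'
from h import *
o=robot.get_obs();C=Ro.from_euler("xyz",o["tcp_rot"],degrees=True)
r=np.array([-.0005,0,-.008]);c=o["ee_pos"]+C.apply(r);Z=Ro.from_euler("z",-14.4,degrees=True)
print("centre",c); 
for z in(-.006,.006):print(proj("scene",c+Z.apply([[.025,.042,z],[.026,.042,z],[.025,.043,z]])))
N=np.array([.501,-.2485,.071]);print(proj("scene",N+Z.apply([[.017,.0445,0],[-.017,-.0445,0],[.017,-.0445,0]])))
E
```

```text
centre [ 0.5028 -0.2469  0.105 ]
[[233.9995 202.794 ]
 [233.603  203.1011]
 [234.3902 203.0437]]
[[233.1523 198.0762]
 [232.752  198.3837]
 [233.5461 198.3262]]
[[239.7378 210.7802]
 [219.6764 180.0517]
 [206.7474 189.5516]]
```

```bash
python3 -m creep '[-1,-0.0019,-0.0009,0.0009,0,0.1,0,-1,0.006,0,0.006,0,0,0,-1,0.006,0,0.006,0,0,0,-1,0.003,0,0.003,0,0,0,-1,0.003,0,0.003,0,0,0,-1,0,0,0,0,0,0]'
python3 - <<'E'
from h import *
r=np.array([-.0005,0,-.008]);T=rot(75.7,-45);plan(np.array([.501,-.2485,.071])-T.apply(r),75.7,-45)
E
```

```text
clock: 23.8
ee_pos: [0.4996, -0.2537, 0.0732]
tcp_rot: [180.0, 45.0, 75.5]
ft_force: [-0.6, -0.9, -0.9]
gripper_width: 0.0491
pos [ 0.4996 -0.2537  0.0732] t 23.8 F [-0.5754 -0.9069 -0.8852] w 0.04905753738564208
shift now-axes [0.0058 0.     0.0058] turn [-0.1157 -0.0026 -0.1354] shift target-axes [0.0058 0.     0.0058] j [ -3.5541  43.5924 112.3697 -59.4211  53.7505  60.2856]
```

Bottom at about 73 mm with no contact so far. 8 mm to go, in small steps.

```bash
python3 -m creep '[-1,0.0014,0,0.0014,0,0,0,-1,0.0014,0,0.0014,0,0,0,-1,0,0,0,0,0,0]'
python3 -m creep '[-1,0.0014,0,0.0014,0,0,0,-1,0,0,0,0,0,0]'
python3 -m creep '[-1,0.0007,0,0.0007,0,0,0,-1,0,0,0,0,0,0]'
```

```text
clock: 24.1
ee_pos: [0.4999, -0.2537, 0.0699]
tcp_rot: [179.9, 45.0, 75.5]
ft_force: [-0.6, -0.3, -0.6]
gripper_width: 0.0487
clock: 24.3
ee_pos: [0.4999, -0.2537, 0.0679]
tcp_rot: [179.9, 45.0, 75.5]
ft_force: [0.5, 0.1, -1.4]
gripper_width: 0.0488
clock: 24.5
ee_pos: [0.5, -0.2537, 0.0669]
tcp_rot: [179.9, 45.0, 75.4]
ft_force: [0.2, -0.1, -1.3]
gripper_width: 0.0488
```

```bash
python3 -m creep '[-1,0.0007,0,0.0007,0,0,0,-1,0,0,0,0,0,0]'
python3 -m creep '[-1,0.0005,0,0.0005,0,0,0,-1,0,0,0,0,0,0]'
python3 -m creep '[-1,0.0003,0,0.0003,0,0,0,-1,0,0,0,0,0,0]'
```

```text
clock: 24.7
ee_pos: [0.5, -0.2537, 0.0661]
tcp_rot: [179.9, 45.0, 75.4]
ft_force: [0.5, -0.9, 0.2]
gripper_width: 0.0491
clock: 24.9
ee_pos: [0.5, -0.2538, 0.066]
tcp_rot: [179.9, 45.0, 75.4]
ft_force: [-0.2, 5.6, 11.0]
gripper_width: 0.0488
clock: 25.1
ee_pos: [0.5, -0.2538, 0.066]
tcp_rot: [179.8, 45.1, 75.4]
ft_force: [-1.0, 8.2, 17.2]
gripper_width: 0.0491
```

Contact came at centre z of about 71 mm, so it is on the bed. I'll relax the load, open and back out.

```bash
python3 -m creep '[-1,-0.0005,0,-0.0005,0,0,0,-1,0,0,0,0,0,0,0.6,0,0,0,0,0,0,1,0,0,0,0,0,0,1,0,0,0,0,0,0,1,0,0,0,0,0,0,1,0,0,0,0,0,0,1,0,0,-0.005,0,0,0,1,0,0,-0.01,0,0,0,1,0,0,-0.02,0,0,0,1,0,0,-0.025,0,0,0,1,0,0,-0.025,0,0,0,1,-0.02,0,-0.02,0,0,0,1,-0.02,0,-0.02,0,0,0,1,-0.02,0,-0.02,0,0,0,1,-0.02,0,-0.02,0,0,0,1,0,0,0,0,0,0]'
python3 -m creep '[1,0,0,0,0,7.5,0,1,0,0,0,0,7.5,0,1,0,0,0,0,7.5,0,1,0,0,0,0,7.5,0,1,0,0,0,0,7.5,0,-1,0,0,0,0,7.5,0,-1,0,0,0,0,0,0,-1,0,0,0,0,0,0]'
python3 - <<'E'
from h import *
plan(np.array([.466,-.3825,.14]),75.7,0)
cv2.imwrite("pics/I.png",np.hstack([crop("scene",170,130,100,110,4),crop("top",395,200,100,110,4)]))
E
```

```text
clock: 26.8
ee_pos: [0.5162, -0.1949, 0.2426]
tcp_rot: [179.5, 44.9, 75.2]
ft_force: [0.1, 0.3, 0.1]
gripper_width: 0.0856
clock: 27.6
ee_pos: [0.514, -0.1962, 0.2386]
tcp_rot: [180.0, 0.1, 75.4]
ft_force: [-0.3, 0.7, -0.8]
gripper_width: 0.0436
pos [ 0.514  -0.1962  0.2386] t 27.6 F [-0.2616  0.6675 -0.8335] w 0.043610870655114035
shift now-axes [-0.1922  0.0006  0.099 ] turn [ 0.007   0.1409 -0.3365] shift target-axes [-0.1924 -0.0005  0.0986] j [-23.9545  19.587  104.735   -0.1669  55.648   -9.2238]
```

View pics/I.png

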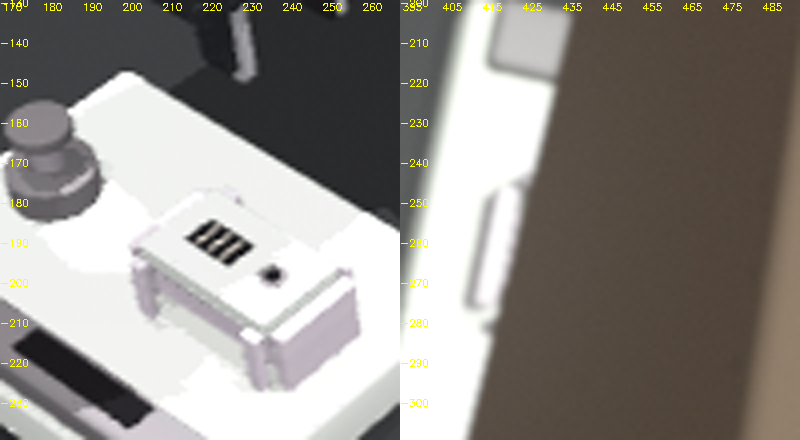

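The cartridge lies window up and flat between the nest walls. Now the plunger, with the fingers shut.

```bash
python3 -m creep '[-1,-0.024,0,0,0,0,0,-1,-0.024,0,0,0,0,0,-1,-0.024,0,0,0,0,0,-1,-0.024,0,0,0,0,0,-1,-0.024,0,0,0,0,0,-1,-0.024,0,0,0,0,0,-1,-0.024,0,0,0,0,0,-1,-0.024,0,0,0,0,0,-1,0,0,0.025,0,0,0,-1,0,0,0.025,0,0,0,-1,0,0,0.025,0,0,0,-1,0,0,0.023,0,0,0,-1,0,0,0.02,0,0,0,-1,0,0,0.01,0,0,0,-1,0,0,0,0,0,0]'
python3 - <<'E'
from h import *
plan(np.array([.466,-.3825,.089]),75.7,0)
E
```

```text
clock: 29.2
ee_pos: [0.4669, -0.3798, 0.1094]
tcp_rot: [-179.9, -0.0, 75.6]
ft_force: [-0.6, 0.2, 0.3]
gripper_width: -0.0003
pos [ 0.4669 -0.3798  0.1094] t 29.2 F [-0.5595  0.1871  0.3145] w -0.00028414281945246506
shift now-axes [-0.0029 -0.0002  0.0204] turn [-0.0888 -0.0357 -0.0611] shift target-axes [-0.0029 -0.0002  0.0204] j [-42.001   32.6122 104.3268  -0.0141  43.1563 -27.6296]
```

```bash
python3 -m creep '[-1,-0.0029,0,0.008,0,0,0,-1,0,0,0.008,0,0,0,-1,0,0,0.002,0,0,0,-1,0,0,0,0,0,0]'
python3 -m creep '[-1,0,0,0.002,0,0,0,-1,0,0,0.002,0,0,0,-1,0,0,0,0,0,0]'
python3 -m creep '[-1,0,0,0.002,0,0,0,-1,0,0,0.002,0,0,0,-1,0,0,0,0,0,0]'
python3 -m creep '[-1,0,0,0.002,0,0,0,-1,0,0,0.001,0,0,0,-1,0,0,0,0,0,0]'
```

```text
clock: 29.6
ee_pos: [0.4661, -0.3842, 0.0927]
tcp_rot: [179.9, -0.0, 75.5]
ft_force: [0.3, 0.5, -0.9]
gripper_width: -0.0003
clock: 29.9
ee_pos: [0.4663, -0.3844, 0.0889]
tcp_rot: [179.9, 0.0, 75.5]
ft_force: [0.2, -0.6, 3.3]
gripper_width: 0.0004
clock: 30.2
ee_pos: [0.4664, -0.3844, 0.0848]
tcp_rot: [179.9, 0.0, 75.5]
ft_force: [-0.7, -1.4, 4.5]
gripper_width: 0.0001
clock: 30.5
ee_pos: [0.4664, -0.3844, 0.0819]
tcp_rot: [179.9, 0.0, 75.5]
ft_force: [-1.2, -0.5, 6.2]
gripper_width: 0.0002
```

```bash
python3 -m creep '[-1,0,0,0.001,0,0,0,-1,0,0,0.001,0,0,0,-1,0,0,0,0,0,0]'
python3 -m creep '[-1,0,0,0.0007,0,0,0,-1,0,0,0,0,0,0]'
python3 -m creep '[-1,0,0,0.0005,0,0,0,-1,0,0,0,0,0,0]'
```

```text
clock: 30.8
ee_pos: [0.4664, -0.3844, 0.08]
tcp_rot: [179.9, 0.0, 75.5]
ft_force: [-1.6, -0.6, 7.4]
gripper_width: -0.0001
clock: 31.0
ee_pos: [0.4664, -0.3845, 0.0794]
tcp_rot: [179.9, 0.0, 75.5]
ft_force: [-0.7, -1.1, 7.0]
gripper_width: 0.0001
clock: 31.2
ee_pos: [0.4664, -0.3845, 0.079]
tcp_rot: [179.9, 0.0, 75.5]
ft_force: [-0.1, -0.9, 9.1]
gripper_width: 0.0003
```

```bash
python3 -m creep '[-1,0,0,0.0005,0,0,0,-1,0,0,0,0,0,0]'
python3 -m creep '[-1,0,0,0.0003,0,0,0,-1,0,0,0,0,0,0]'
```

```text
clock: 31.4
ee_pos: [0.4665, -0.3845, 0.0789]
tcp_rot: [179.9, 0.0, 75.5]
ft_force: [-3.0, 0.3, 16.0]
gripper_width: -0.0001
clock: 31.6
ee_pos: [0.4665, -0.3845, 0.0789]
tcp_rot: [179.9, 0.0, 75.5]
ft_force: [-4.1, 1.7, 20.7]
gripper_width: -0.0001
```

The force rose sharply to 20 N with no further travel, so the plunger is on its stop. I'll release it, clear away and check.

```bash
python3 -m creep '[-1,0,0,-0.003,0,0,0,-1,0,0,-0.005,0,0,0,-1,0,0,-0.008,0,0,0,-1,0,0,-0.015,0,0,0,-1,0,0,-0.025,0,0,0,-1,0,0,-0.03,0,0,0,-1,0,0,-0.03,0,0,0,-1,0,0,-0.03,0,0,0,-1,-0.025,-0.01,0,0,0,0,-1,-0.025,-0.015,0,0,0,0,-1,-0.025,-0.015,0,0,0,0,-1,-0.025,-0.015,0,0,0,0,-1,-0.025,-0.015,0,0,0,0,-1,-0.025,-0.015,0,0,0,0,-1,-0.025,-0.015,0,0,0,0,-1,-0.025,-0.01,0,0,0,0,-1,0,0,0,0,0,0,-1,0,0,0,0,0,0]'
python3 - <<'E'
from h import *
t=optics.capture("top")[:,:,::-1];s=optics.capture("scene")[:,:,::-1]
for n,i in(("top",t),("scene",s)):
    d=cv2.absdiff(i,cv2.imread(f"pics/{n}0.png")).max(2)
    print(n,"plunger/vial/marker/cap/spent diffs")
k=lambda im,x,y,w,h:cv2.resize(im[y:y+h,x:x+w],(400,300),interpolation=cv2.INTER_CUBIC)
cv2.imwrite("pics/J.png",np.vstack([np.hstack([k(t,400,210,160,120),k(s,130,140,160,120)]),np.hstack([cv2.resize(t,(400,300)),cv2.resize(s,(400,300))])]))
E
```

```text
clock: 33.4
ee_pos: [0.3092, -0.5503, 0.2241]
tcp_rot: [179.9, -0.0, 75.5]
ft_force: [0.8, 1.2, 0.1]
gripper_width: -0.0001
top plunger/vial/marker/cap/spent diffs
scene plunger/vial/marker/cap/spent diffs
```

View pics/J.png

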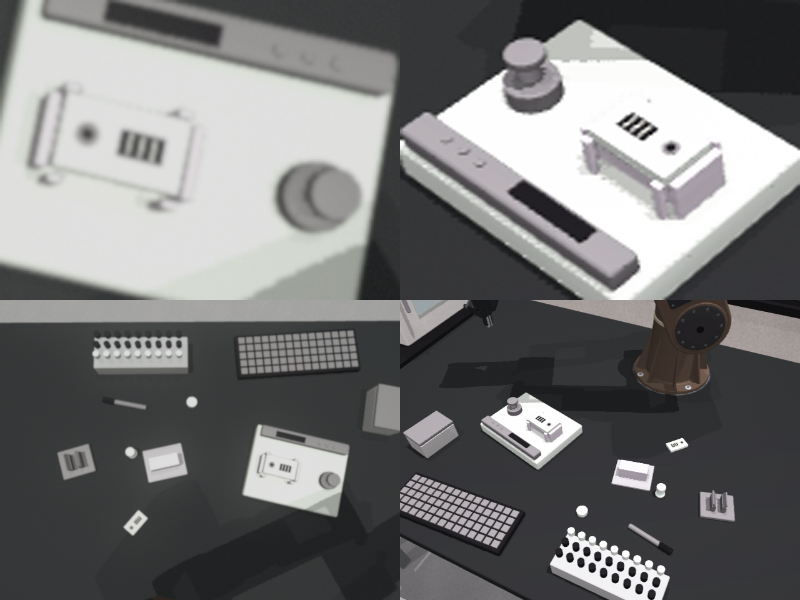

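The cartridge is home between the lugs and end walls, window up, with its visible end flush with the wall. The plunger is up, and the vial, cap, marker and spent cartridge look unmoved. I'll hand the job in.

```bash
python3 -c "
from cell import workorder;print(workorder.finish_job())"
```

```text
the job is handed in; nothing more can be done
None
```

The cartridge is lying in the reader's nest with its window face up. The plunger was pressed to its stop and has come back up. The job was handed in at about 33.5 s of the 66 s allowed.

- **Turning it over:** I picked the cartridge off the block with the tool leaning 45°, turned it 90° and set it in the stand's slot. I then regripped it from the other side and turned it another 90° over the nest.
- **Placing it:** Contact with the nest bed came at a cartridge centre height of about 71 mm, with up to 17 N on the wrist. It was released there and was never dropped.
- **Plunger:** The head moved about 10 mm, needing about 3 N at first. The force then rose to about 20 N with no further travel, which shows it reached the stop.
- **Last pictures:** Both views show the cartridge flat between the nest's lugs and end walls, the plunger up, and the gripper clear of everything. By eye, the vial, cap, marker and spent cartridge are where they were. I did not measure that; the picture-difference check in my last script printed no numbers.

No check that ran failed or disagreed. The arm blocked the top camera during the lowering into the nest, so that step relied on the scene camera, the measured tool pose and the force reading.

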